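# Return the optical filter set to its tray

## Task

Put the three aluminium filter cells back in the black carrying tray, each standing upright on the floor of the bay of its own colour; they hold glass, so set them down rather than dropping them or tipping them over. The cells with black bodies belong to another instrument: leave them where they stand, and leave the jar and the screwdriver alone too.

Things in the scene. Friction and masses are not known exactly. Their poses are not given: they have to be found in the camera images.
- cell_red: Optical filter cell that belongs to the set: upright bright ALUMINIUM cylinder, 44 mm diameter, 46 mm high, 90 g nominal (within 30%), with a red filter disc (31 mm across) in its top face and thin dark grooves round its side. Stands loose on the bench. Origin: centre of its underside, z up; round, so yaw does not matter.
- cell_blue: Optical filter cell that belongs to the set: upright bright ALUMINIUM cylinder, 44 mm diameter, 46 mm high, 90 g nominal (within 30%), with a blue filter disc (31 mm across) in its top face and thin dark grooves round its side. Stands loose on the bench. Origin: centre of its underside, z up; round, so yaw does not matter.
- cell_yellow: Optical filter cell that belongs to the set: upright bright ALUMINIUM cylinder, 44 mm diameter, 46 mm high, 90 g nominal (within 30%), with a yellow filter disc (31 mm across) in its top face and thin dark grooves round its side. Stands loose on the bench. Origin: centre of its underside, z up; round, so yaw does not matter.
- black_red: Look-alike that does not belong: the same loose upright cylinder (44 mm diameter, 46 mm high) with a red disc in its top, but its body and rim are BLACK. Origin: centre of its underside, z up.
- black_blue: Look-alike that does not belong: the same loose upright cylinder (44 mm diameter, 46 mm high) with a blue disc in its top, but its body and rim are BLACK. Origin: centre of its underside, z up.
- bay_red: Bay for the red cell: fixed red open square box, 70 mm outside, 62 mm inside, 12 mm high, floor 4 mm thick. Origin: centre of its underside, 5 mm above the bench, z up: the cell stands 4 mm above it. x runs along the tray. The three bays sit in a row 95 mm apart, in any order, in a fixed black tray 285 x 95 mm, its rim 18 mm above the bench.
- bay_blue: Bay for the blue cell: fixed blue open square box, 70 mm outside, 62 mm inside, 12 mm high, floor 4 mm thick. Origin: centre of its underside, 5 mm above the bench, z up: the cell stands 4 mm above it. x runs along the tray. The three bays sit in a row 95 mm apart, in any order, in a fixed black tray 285 x 95 mm, its rim 18 mm above the bench.
- bay_yellow: Bay for the yellow cell: fixed yellow open square box, 70 mm outside, 62 mm inside, 12 mm high, floor 4 mm thick. Origin: centre of its underside, 5 mm above the bench, z up: the cell stands 4 mm above it. x runs along the tray. The three bays sit in a row 95 mm apart, in any order, in a fixed black tray 285 x 95 mm, its rim 18 mm above the bench.
- jar: Bystander: loose amber glass jar with white lid, 56 mm diameter, 85 mm high. Origin: centre of its underside, z up.
- driver: Bystander: loose screwdriver lying on the bench, 160 mm long, 26 mm high at its red handle. Origin: under its middle; x axis along it, towards the tip.
Not all that is in view belongs to the job. Leave any green or pink look-alike of the cell_yellow alone.

How it is judged:
At the end, for the whole second after the job is handed in: Each aluminium cell stands in the bay of its colour: within 13.5 mm of the bay centre, underside on the bay floor (0 to 8 mm above the bay origin), upright within 0.1 rad, released and at rest; black cells within 20 mm, jar and screwdriver within 30 mm of where they were (horizontal distance between cell_red and bay_red below 0.0135 m and z of cell_red in the frame of bay_red between 0 and 0.008 m and angle between each of cell_red, cell_blue, cell_yellow's own z axis and vertical below 0.1 rad and linear speed of each of cell_red, cell_blue, cell_yellow below 0.02 m/s and contact force between each of cell_red, cell_blue, cell_yellow and the fingers below 0.05 N and horizontal distance between cell_blue and bay_blue below 0.0135 m and z of cell_blue in the frame of bay_blue between 0 and 0.008 m and horizontal distance between cell_yellow and bay_yellow below 0.0135 m and z of cell_yellow in the frame of bay_yellow between 0 and 0.008 m and distance of each of black_red, black_blue from where it was at the start of the episode below 0.02 m and distance of each of jar, driver from where it was at the start of the episode below 0.03 m); the robot touches nothing.
It fails at once if a black look-alike was moved more than 20 mm (distance of any of black_red, black_blue from where it was at the start of the episode above 0.02 m).
It fails at once if the jar or the screwdriver was moved more than 30 mm (distance of any of jar, driver from where it was at the start of the episode above 0.03 m).
It fails at once if an aluminium cell was dropped: out of the fingers with its underside more than 30 mm above the bench ((height (world z) of cell_red above 0.03 m and contact force between cell_red and the fingers below 0.02 N) or (height (world z) of cell_blue above 0.03 m and contact force between cell_blue and the fingers below 0.02 N) or (height (world z) of cell_yellow above 0.03 m and contact force between cell_yellow and the fingers below 0.02 N)).
It fails at once if an aluminium cell was tipped over (more than 60 degrees) (angle between any of cell_red, cell_blue, cell_yellow's own z axis and vertical above 1.05 rad).
It also fails if it takes over 83 s, if anything falls off the work surface, if the arm or the gripper's body presses on something with over 40 N, if the wrist force passes 120 N, or if a joint passes its speed limit or range.

## Robot

A 6-joint arm with a two-finger parallel gripper is mounted at the origin on the work surface. World frame = base frame: x ahead of the robot, y to its left, z up, the work surface at z = 0. Lengths are in m, angles in rad, forces in N, time in s.
With the tool pointing down it reaches from about 0.4 to 0.925 m from the base axis. Payload 3.4 kg.
Tool frame: the origin (TCP) lies between the finger pads; the fingertips stand 25 mm ahead of it and the grasp point (between the pads) lies 6 mm ahead of it (bot.tcp_to_tips is the distance from the TCP to the fingertips, in m); z points along the fingers, y is the line along which they close (so a half turn about z gives the same grasp; the last joint's range is limited). The gripper opens to 85 mm and grips with 20 to 120 N. Pads are 22 mm wide; open, the fingers measure 114 mm over their backs; the gripper's body (76 mm by 85 mm) begins 54 mm behind the grasp point. The pads swing forward as they close: fully open they stand 13 mm farther back than shut.
Start: joints at [1.234, 0.307, 1.506, -0, 1.328, -0.073], TCP at [0.15, 0.555, 0.256] pointing down, gripper open.
Joint ranges: [-3.12, 3.12], [-1.05, 2.28], [0.14, 2.33], [-1.42, 4.57], [0.1, 2.73], [-2.68, 2.68]. Speed limits (rad/s): [2.57, 2.57, 3.14, 3.14, 3.14, 3.14].

## Interface

Orientations are given as a rotation vector (axis times angle).
In Python, from bench import sensors, eyes, bot gives the robot as it stands.
- The arm moves only by the tool step_arm, never from a script. Its argument "rows" is a list of rows, each an object with "travel": the shift along the tool's x, y, z each as a share of 0.25 m, from -1 to 1, a list of three; "turn": the turn about the tool's z as a share of pi/2 rad, from -1 to 1. A call has 1 to 20 rows; each row shifts and turns the commanded pose from where the row before left it, along the tool's axes as they then stand; what a row does not reach is not made up. A row lasts 1/12 s, in which the tool goes at most 41.7 mm and 7.16 degrees, less where a joint would pass 70% of its speed; a pose out of reach is approached as far as the arm can. A call with a number of a shift or a turn outside -1 to 1 is refused whole. A call with a gripper value outside its range is refused whole. "gripper" is the opening, from 0 (shut) to 1 (fully open), set as the call begins (left out, the last holds). The fingers move at their own pace and stop on an object; "force" is the grip in N (left out, the last holds). Time passes only in rows, so rows that do not move let the fingers close. It gives the time, the measured TCP pose, the force, the opening and the grip force at its end, in the units of the state.
- sensors.read_state(): the state, without advancing time (a new reading comes with each control period).
- eyes.get_image(name): name is "side" or "top"; returns the picture (420x560x3 uint8, blue, green, red); there is no depth.
- eyes.calibration(name): a dict with "vfov" (degrees; the focal length in pixels is half the picture's height over the tangent of half this angle, whatever the lens; pixels are square), "cx", "cy" (the principal point, pixels), "k1" (the pictures are not rectified: a ray, as slopes to the right and down, at radius r is drawn at 1 + k1 r^2 times it, then the intrinsics apply), "pose" (4x4, takes a point from camera to world coordinates). Camera axes: x right, y down, z forward; pixel columns grow to the right and rows downward; lengths in m; the calibration is good to about 2 mm. A picture is of the moment at which its call begins. calibration takes no time and is no camera call.
- bot.sign_off(): hands the job in; it is judged then, once.
The state is a dict: "time": time; "q": joint angles; "joint_vel": joint speeds; "effort": joint torques, N m; "tcp_pos": TCP position; "orientation": TCP orientation; "wrist_force": force on the tool from outside, world axes, zero at the start; "moment": the same for the moment, N m; "width": opening from 0.0 (shut) to 1.0 (fully open); "gripper_force": force on a finger pad.
Only numpy, scipy, OpenCV 4.12 (cv2) and the standard library are available. Lean on these libraries where they do the work, as an engineer would, in place of code of your own. Each camera call takes 0.05 s, during which the arm holds its last target. There are 200 camera calls.

## Working session

There is one attempt and no reset: what is moved stays moved. The work goes in short steps, Python scripts to look and compute and a tool call to move; the robot and the scene stay as the last step left them, time stands still between calls to the robot, and variables do not carry over. Pictures are saved under pics/ and viewed, at most 14 in all, crops included, and the job is handed in when it is done.

Besides the shell and the picture viewer there is one more tool, called after "Call:" by a JSON object that holds its "fn" and its "kwargs". step_arm: Moves the arm, as the interface text tells. Its arguments: {"type":"object","properties":{"rows":{"type":"array","items":{"type":"object","properties":{"travel":{"type":"array","items":{"type":"number"}},"turn":{"type":"number"}}}},"gripper":{"type":"number"},"force":{"type":"number"}},"required":["rows"]}

```bash
mkdir -p pics
cat > h.py <<'E'
import numpy as np,cv2
from bench import sensors,eyes,bot
def K(n):
    c=eyes.calibration(n);f=210/np.tan(np.radians(c['vfov'])/2);return c,f
def ray(n,u,v):
    c,f=K(n);P=np.array(c['pose'])
    M=np.array([[f,0,c['cx']],[0,f,c['cy']],[0,0,1.]])
    p=cv2.undistortPoints(np.array([[[u,v]]],float),M,np.array([c['k1'],0,0,0,0.]))[0,0]
    return P[:3,3],P[:3,:3]@np.array([p[0],p[1],1])
def at(n,u,v,z):
    o,d=ray(n,u,v);return (o+d*(z-o[2])/d[2])
def proj(n,X):
    c,f=K(n);P=np.linalg.inv(np.array(c['pose']));q=P[:3,:3]@np.array(X)+P[:3,3]
    a=q[:2]/q[2];a=a*(1+c['k1']*(a@a));return a*f+[c['cx'],c['cy']]
E
python3 - <<'E'
from h import *
for n in('top','side'):
    im=eyes.get_image(n);cv2.imwrite(f'pics/{n}0.png',im);print(n,eyes.calibration(n))
s=sensors.read_state();print(s['time'],s['tcp_pos'],s['orientation'],s['width'])
E
```

```text
top {'vfov': 44.81470416096444, 'cx': 282.94529181886617, 'cy': 214.3643075532802, 'k1': -0.0018015304798370442, 'pose': array([[ 0.04405945, -0.97399918,  0.22222594,  0.33719811],
       [-0.99902762, -0.04331287,  0.00823445, -0.08554451],
       [ 0.0016049 , -0.22237266, -0.97496042,  1.06675575],
       [ 0.        ,  0.        ,  0.        ,  1.        ]])}
side {'vfov': 51.6611421761885, 'cx': 279.60806113201363, 'cy': 203.20286725703377, 'k1': -0.058799260294662245, 'pose': array([[ 8.46044206e-01, -3.19039795e-01,  4.27109836e-01,
         1.65738815e-01],
       [-5.33112126e-01, -5.05088171e-01,  6.78732201e-01,
        -6.97905655e-01],
       [-8.14456014e-04, -8.01934878e-01, -5.97410904e-01,
         5.88514344e-01],
       [ 0.00000000e+00,  0.00000000e+00,  0.00000000e+00,
         1.00000000e+00]])}
0.1 [0.14973436 0.55453927 0.255476  ] [-4.13138851e-01 -3.11389781e+00  2.87382316e-03] 0.9990478217330584
```

View pics/top0.png

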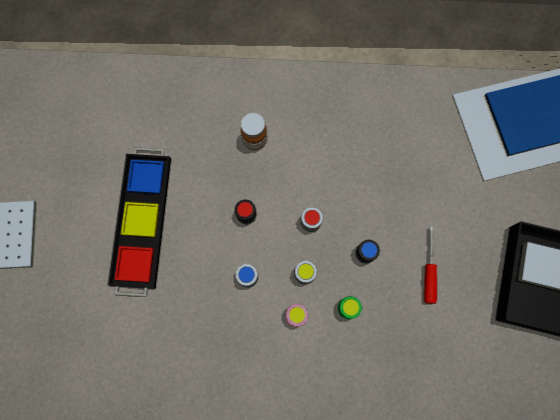

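View pics/side0.png

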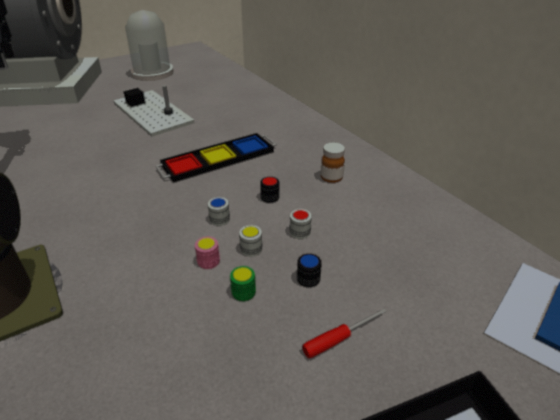

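Top view candidates:
- **Red:** aluminium (312,218), black (245,211), and the red screwdriver handle (431,283).
- **Blue:** aluminium (246,275), black (368,250).
- **Yellow:** aluminium (305,271), green body (350,307), pink body (297,315).
- **Bays:** blue (146,177), yellow (140,219), red (133,265).

I choose the three aluminium-rimmed ones and will check them in a crop.

```bash
cat > m.py <<'E'
from h import *
def blob(im,col,u,v,r=22):
    h=cv2.cvtColor(im,cv2.COLOR_BGR2HSV);H,S,V=cv2.split(h)
    rg={'red':(H<8)|(H>172),'blue':(H>100)&(H<125),'yellow':(H>22)&(H<35)}[col]
    m=(rg&(S>150)&(V>60)).astype(np.uint8)
    w=np.zeros_like(m);cv2.circle(w,(u,v),r,1,-1);m=m*w
    n,l,st,c=cv2.connectedComponentsWithStats(m);i=1+np.argmax(st[1:,4])
    mm=(l==i).astype(np.uint8);cs,_=cv2.findContours(mm,0,2)
    return c[i],st[i,4],cv2.minAreaRect(max(cs,key=len))
E
python3 - <<'E'
from m import *
t=cv2.imread('pics/top0.png');s=cv2.imread('pics/side0.png')
for nm,c,a,b in [('R','red',(312,218),(300,216)),('B','blue',(246,275),(218,203)),('Y','yellow',(305,271),(251,232)),('kR','red',(245,211),(269,183)),('kB','blue',(368,250),(309,262)),('green','yellow',(350,307),(242,275)),('pink','yellow',(297,315),(207,244))]:
    x,A,_=blob(t,c,*a,14);y,A2,_=blob(s,c,*b,15)
    print(nm,A,at('top',*x,.046)[:2].round(4),A2,at('side',*y,.046)[:2].round(4))
for c,a,b in [('blue',(146,177),(251,146)),('yellow',(140,219),(218,154)),('red',(133,265),(182,164))]:
    x,A,r=blob(t,c,*a,30);y,A2,_=blob(s,c,*b,26)
    print('bay',c,x,A,r,at('top',*x,.015)[:2].round(4),at('top',*r[0],.017)[:2].round(4),at('side',*y,.015)[:2].round(4))
for n,p in [('jar',(253,124))]: print(n,at('top',*p,.085)[:2])
for p in [(431,283),(431,230),(431,303)]: print('drv',at('top',*p,.013)[:2])
# tray corners (rim z=.018)
for p in [(127,154),(171,156),(155,288),(109,286)]: print('tray',at('top',*p,.018)[:2])
cv2.imwrite('pics/crop.png',cv2.resize(t[140:335,100:390],None,fx=2.75,fy=2.75,interpolation=cv2.INTER_CUBIC))
E
```

```text
R 167 [ 0.5668 -0.1359] 94 [ 0.5686 -0.1365]
B 179 [ 0.4441 -0.0084] 73 [ 0.4452 -0.0086]
Y 179 [ 0.4554 -0.127 ] 115 [ 0.457  -0.1278]
kR 191 [0.5777 0.0028] 105 [0.5786 0.002 ]
kB 185 [ 0.5044 -0.2538] 194 [ 0.5065 -0.2543]
green 169 [ 0.3886 -0.2184] 174 [ 0.3903 -0.2193]
pink 185 [ 0.3692 -0.1128] 134 [ 0.3704 -0.1131]
bay blue [144.87582314 175.86453434] 1063 ((144.8137969970703, 175.7344970703125), (34.29778289794922, 32.221649169921875), 4.763641834259033) [0.6487 0.2243] [0.6484 0.2238] [0.6494 0.2236]
bay yellow [139.36883117 218.81212121] 1155 ((139.0940704345703, 218.55941772460938), (35.124813079833984, 34.32878494262695), 5.710592269897461) [0.5538 0.226 ] [0.5539 0.2261] [0.5539 0.2252]
bay red [133.4272802  263.56039441] 1217 ((133.21917724609375, 263.4178161621094), (35.38345718383789, 35.749855041503906), 6.009006023406982) [0.4587 0.2282] [0.4588 0.2281] [0.4591 0.2272]
jar [ 0.74901697 -0.00719938]
drv [ 0.44604372 -0.38774981]
drv [ 0.55746911 -0.39002695]
drv [ 0.40531596 -0.38692054]
tray [0.69543682 0.26730574]
tray [0.69512916 0.17150883]
tray [0.41039135 0.17778641]
tray [0.41026805 0.27219125]
```

View pics/crop.png

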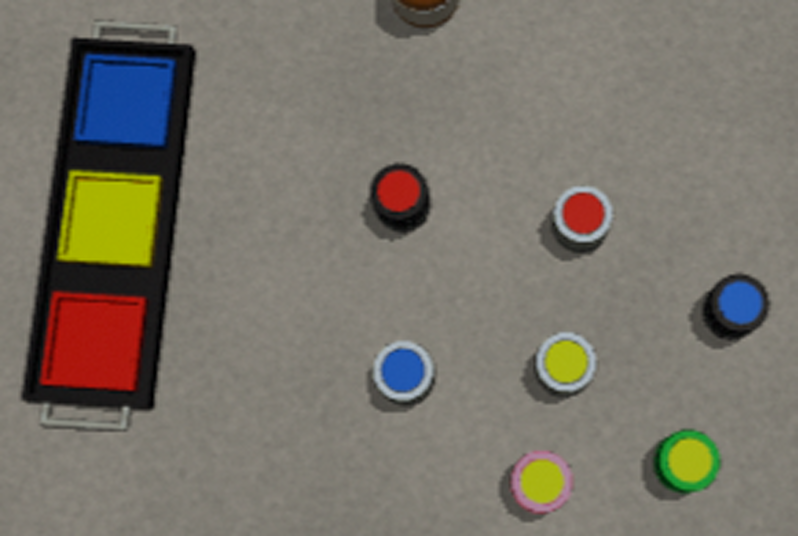

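The crop confirms the choice: red (582,213), blue (403,370) and yellow (566,362) have bright aluminium rims. The others have black, pink or green bodies. First I square the tool to the world axes and head for the blue cell.

Call:
{"fn": "step_arm", "kwargs": {"rows": [{"travel": [0, 0, 0], "turn": -0.056}, {"travel": [0, 0, 0], "turn": -0.056}, {"travel": [0, 0, 0], "turn": -0.056}, {"travel": [-0.12, 0, 0], "turn": 0}, {"travel": [-0.12, 0, 0], "turn": 0}, {"travel": [-0.12, 0, 0], "turn": 0}, {"travel": [-0.12, -0.05, 0], "turn": 0}, {"travel": [-0.12, -0.1, 0], "turn": 0}, {"travel": [-0.12, -0.1, 0], "turn": 0}, {"travel": [-0.12, -0.1, 0], "turn": 0}, {"travel": [-0.12, -0.1, 0], "turn": 0}, {"travel": [-0.12, -0.1, 0], "turn": 0}, {"travel": [-0.1, -0.1, 0], "turn": 0}, {"travel": [0, -0.15, 0], "turn": 0}, {"travel": [0, -0.15, 0], "turn": 0}, {"travel": [0, -0.15, 0], "turn": 0}, {"travel": [0, -0.15, 0], "turn": 0}, {"travel": [0, -0.15, 0], "turn": 0}, {"travel": [0, -0.15, 0], "turn": 0}, {"travel": [0, -0.15, 0], "turn": 0}], "gripper": 1, "force": 30}}

```text
time: 1.77
tcp_pos: [0.4442, 0.1284, 0.256]
orientation: [0.001, -3.141, 0.0]
wrist_force: [0.3, -0.7, 0.8]
width: 0.999
gripper_force: 0.0
```

Call:
{"fn": "step_arm", "kwargs": {"rows": [{"travel": [0, -0.11, 0], "turn": 0}, {"travel": [0, -0.11, 0], "turn": 0}, {"travel": [0, -0.11, 0], "turn": 0}, {"travel": [0, -0.11, 0.06], "turn": 0}, {"travel": [0, -0.11, 0.06], "turn": 0}, {"travel": [0, 0, 0.08], "turn": 0}, {"travel": [0, 0, 0.08], "turn": 0}, {"travel": [0, 0, 0.08], "turn": 0}, {"travel": [0, 0, 0.08], "turn": 0}, {"travel": [0, 0, 0], "turn": 0}, {"travel": [0, 0, 0], "turn": 0}]}}

```text
time: 2.68
tcp_pos: [0.4439, -0.0073, 0.1455]
orientation: [-0.0, -3.138, -0.001]
wrist_force: [-0.6, 0.1, 0.4]
width: 1.001
gripper_force: 0.0
```

Run:
```python
from h import *
s=eyes.get_image('side');print(sensors.read_state()['tcp_pos'],sensors.read_state()['orientation'])
print(proj('side',[.4446,-.0085,.03]))
cv2.imwrite('pics/s1.png',cv2.resize(s[120:270,120:320],None,fx=4,fy=4,interpolation=cv2.INTER_CUBIC))
```

```text
[ 0.44499586 -0.00731621  0.14645191] [ 2.48593391e-04 -3.14085002e+00 -1.57079275e-04]
[217.88786117 208.24493072]
```

View pics/s1.png

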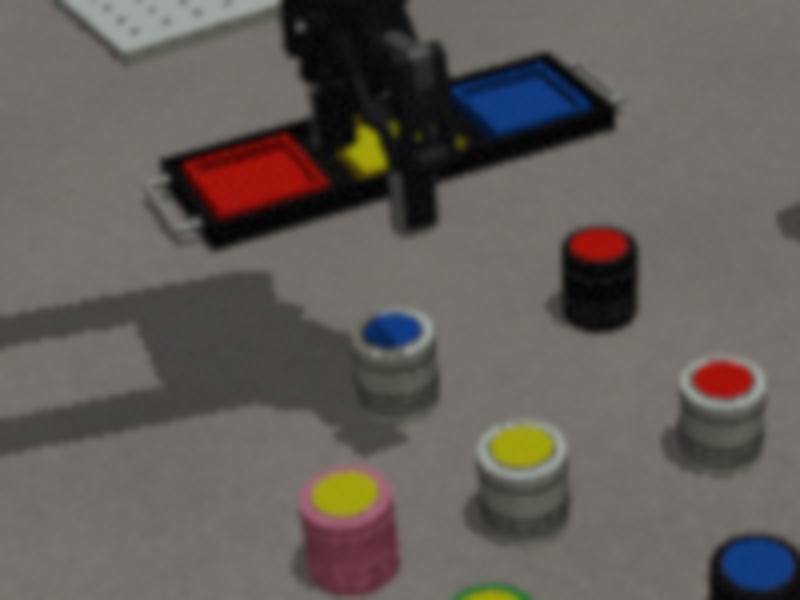

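The open fingers straddle the blue cell, whose disc is at crop (393,330). Descending.

Call:
{"fn": "step_arm", "kwargs": {"rows": [{"travel": [0, -0.005, 0.07], "turn": 0}, {"travel": [0, 0, 0.07], "turn": 0}, {"travel": [0, 0, 0.07], "turn": 0}, {"travel": [0, 0, 0.07], "turn": 0}, {"travel": [0, 0, 0.07], "turn": 0}, {"travel": [0, 0, 0.04], "turn": 0}, {"travel": [0, 0, 0.03], "turn": 0}, {"travel": [0, 0, 0], "turn": 0}, {"travel": [0, 0, 0], "turn": 0}]}}

```text
time: 3.48
tcp_pos: [0.4458, -0.0086, 0.0419]
orientation: [-0.0, 3.14, -0.0]
wrist_force: [-0.6, -0.3, 0.7]
width: 1.0
gripper_force: 0.0
```

Call:
{"fn": "step_arm", "kwargs": {"rows": [{"travel": [0, 0, 0], "turn": 0}, {"travel": [0, 0, 0], "turn": 0}, {"travel": [0, 0, 0], "turn": 0}, {"travel": [0, 0, 0], "turn": 0}, {"travel": [0, 0, 0], "turn": 0}, {"travel": [0, 0, 0], "turn": 0}, {"travel": [0, 0, 0], "turn": 0}, {"travel": [0, 0, 0], "turn": 0}, {"travel": [0, 0, 0], "turn": 0}, {"travel": [0, 0, 0], "turn": 0}, {"travel": [0, 0, 0], "turn": 0}, {"travel": [0, 0, 0], "turn": 0}], "gripper": 0, "force": 30}}

```text
time: 4.48
tcp_pos: [0.4455, -0.0087, 0.0421]
orientation: [-0.0, 3.14, -0.0]
wrist_force: [-0.9, 0.1, 4.7]
width: 0.503
gripper_force: 29.9
```

Call:
{"fn": "step_arm", "kwargs": {"rows": [{"travel": [0, 0, -0.03], "turn": 0}, {"travel": [0, 0, -0.06], "turn": 0}, {"travel": [0, 0, -0.08], "turn": 0}, {"travel": [0, 0, -0.08], "turn": 0}, {"travel": [0, 0, -0.08], "turn": 0}, {"travel": [0, 0.03, -0.07], "turn": 0}, {"travel": [-0.04, 0.06, 0], "turn": 0}, {"travel": [-0.07, 0.08, 0], "turn": 0}, {"travel": [-0.08, 0.09, 0], "turn": 0}, {"travel": [-0.08, 0.09, 0], "turn": 0}, {"travel": [-0.08, 0.09, 0], "turn": 0}, {"travel": [-0.08, 0.09, 0], "turn": 0}, {"travel": [-0.08, 0.09, 0], "turn": 0}, {"travel": [-0.08, 0.09, 0], "turn": 0}, {"travel": [-0.08, 0.09, 0], "turn": 0}, {"travel": [-0.07, 0.07, 0], "turn": 0}, {"travel": [-0.05, 0.04, 0], "turn": 0}, {"travel": [-0.02, 0.02, 0], "turn": 0}, {"travel": [0, 0, 0], "turn": 0}, {"travel": [0, 0, 0], "turn": 0}]}}

```text
time: 6.15
tcp_pos: [0.6464, 0.2234, 0.141]
orientation: [0.001, -3.14, 0.001]
wrist_force: [-1.1, -0.1, -1.4]
width: 0.504
gripper_force: 30.8
```

Call:
{"fn": "step_arm", "kwargs": {"rows": [{"travel": [-0.008, 0.002, 0.04], "turn": 0}, {"travel": [0, 0, 0.06], "turn": 0}, {"travel": [0, 0, 0.06], "turn": 0}, {"travel": [0, 0, 0.06], "turn": 0}, {"travel": [0, 0, 0.05], "turn": 0}, {"travel": [0, 0, 0.03], "turn": 0}, {"travel": [0, 0, 0.02], "turn": 0}, {"travel": [0, 0, 0.012], "turn": 0}, {"travel": [0, 0, 0.01], "turn": 0}, {"travel": [0, 0, 0.008], "turn": 0}, {"travel": [0, 0, 0.004], "turn": 0}, {"travel": [0, 0, 0], "turn": 0}, {"travel": [0, 0, 0], "turn": 0}]}}

```text
time: 7.23
tcp_pos: [0.6497, 0.2245, 0.0532]
orientation: [-0.0, 3.141, 0.0]
wrist_force: [-0.6, -0.7, -0.4]
width: 0.507
gripper_force: 30.8
```

Run:
```python
from h import *
s=eyes.get_image('side');print({k:sensors.read_state()[k] for k in('tcp_pos','wrist_force')})
cv2.imwrite('pics/s2.png',cv2.resize(s[70:220,140:340],None,fx=4,fy=4,interpolation=cv2.INTER_CUBIC))
```

```text
{'tcp_pos': array([0.64977972, 0.22454115, 0.05326585]), 'wrist_force': array([ 0.21010178,  0.49955029, -0.72231147])}
```

View pics/s2.png

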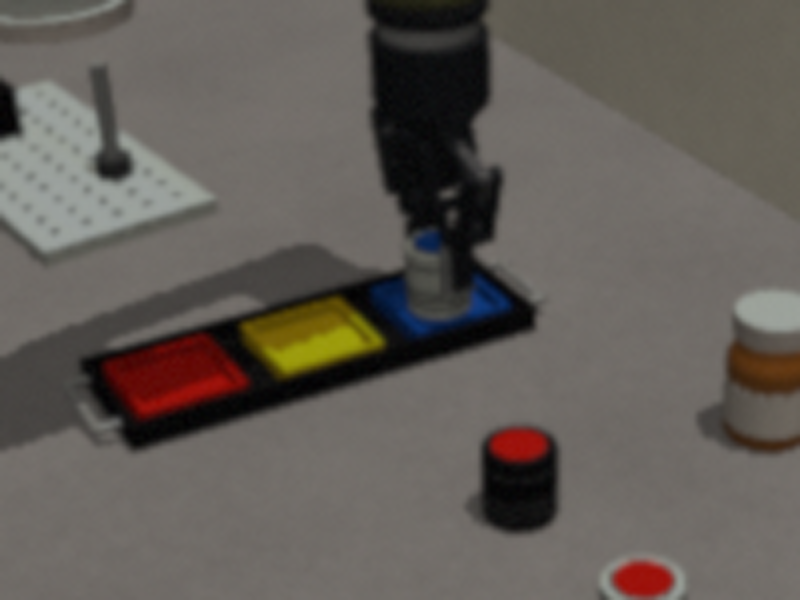

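The cell, at crop (437,275), is in the middle of the blue bay and just above its floor. I ease it down to contact.

Call:
{"fn": "step_arm", "kwargs": {"rows": [{"travel": [0, 0, 0.004], "turn": 0}, {"travel": [0, 0, 0.003], "turn": 0}, {"travel": [0, 0, 0.002], "turn": 0}, {"travel": [0, 0, 0], "turn": 0}, {"travel": [0, 0, 0], "turn": 0}]}}

```text
time: 7.7
tcp_pos: [0.6496, 0.2245, 0.0512]
orientation: [-0.0, 3.141, 0.0]
wrist_force: [-1.6, -0.4, 3.9]
width: 0.503
gripper_force: 31.3
```

Call:
{"fn": "step_arm", "kwargs": {"rows": [{"travel": [0, 0, 0], "turn": 0}, {"travel": [0, 0, 0], "turn": 0}, {"travel": [0, 0, 0], "turn": 0}, {"travel": [0, 0, 0], "turn": 0}, {"travel": [0, 0, 0], "turn": 0}, {"travel": [0, 0, 0], "turn": 0}, {"travel": [0, 0, 0], "turn": 0}, {"travel": [0, 0, 0], "turn": 0}, {"travel": [0, 0, -0.03], "turn": 0}, {"travel": [0, 0, -0.05], "turn": 0}, {"travel": [0, 0, -0.08], "turn": 0}, {"travel": [0, 0, -0.08], "turn": 0}, {"travel": [0, 0, -0.08], "turn": 0}, {"travel": [0, 0, -0.08], "turn": 0}, {"travel": [0.04, -0.1, 0], "turn": 0}, {"travel": [0.04, -0.14, 0], "turn": 0}, {"travel": [0.04, -0.14, 0], "turn": 0}, {"travel": [0.04, -0.14, 0], "turn": 0}, {"travel": [0.04, -0.14, 0], "turn": 0}, {"travel": [0.04, -0.14, 0], "turn": 0}], "gripper": 1}}

```text
time: 9.37
tcp_pos: [0.5893, 0.0231, 0.1522]
orientation: [-0.001, 3.139, -0.0]
wrist_force: [1.3, -0.8, -0.0]
width: 1.001
gripper_force: 0.0
```

Call:
{"fn": "step_arm", "kwargs": {"rows": [{"travel": [0.03, -0.14, 0], "turn": 0}, {"travel": [0.03, -0.14, 0], "turn": 0}, {"travel": [0.03, -0.14, 0], "turn": 0}, {"travel": [0, -0.14, 0], "turn": 0}, {"travel": [0, -0.083, 0], "turn": 0}, {"travel": [0, 0, 0], "turn": 0}, {"travel": [0, 0, 0], "turn": 0}]}}

```text
time: 9.95
tcp_pos: [0.5674, -0.1377, 0.1518]
orientation: [0.004, 3.14, -0.0]
wrist_force: [-0.3, 0.5, -0.0]
width: 1.003
gripper_force: 0.0
```

Run:
```python
from m import *
t=eyes.get_image('top');print(sensors.read_state()['tcp_pos'])
x,A,_=blob(t,'yellow',305,271,14);print('Y',A,at('top',*x,.046))
cv2.imwrite('pics/t2.png',cv2.resize(t[140:335,100:390],None,fx=2.75,fy=2.75,interpolation=cv2.INTER_CUBIC))
```

```text
[ 0.56717046 -0.13646443  0.1515513 ]Traceback (most recent call last):
  File "<stdin>", line 3, in <module>
  File "m.py", line 7, in blob
    n,l,st,c=cv2.connectedComponentsWithStats(m);i=1+np.argmax(st[1:,4])
                                                     ~~~~~~~~~^^^^^^^^^^
    return _wrapfunc(a, 'argmax', axis=axis, out=out, **kwds)
    return bound(*args, **kwds)
ValueError: attempt to get argmax of an empty sequence
```

The arm hides the yellow cell from the top camera. The aim over red is good to under 1 mm, so I descend and grip.

Call:
{"fn": "step_arm", "kwargs": {"rows": [{"travel": [0, 0, 0.05], "turn": 0}, {"travel": [0, 0, 0.08], "turn": 0}, {"travel": [0, 0, 0.08], "turn": 0}, {"travel": [0, 0, 0.08], "turn": 0}, {"travel": [0, 0, 0.07], "turn": 0}, {"travel": [0, 0, 0.05], "turn": 0}, {"travel": [0, 0, 0.03], "turn": 0}, {"travel": [0, 0, 0], "turn": 0}, {"travel": [0, 0, 0], "turn": 0}]}}

```text
time: 10.75
tcp_pos: [0.5672, -0.1353, 0.0408]
orientation: [0.002, -3.141, -0.0]
wrist_force: [0.7, -1.1, 0.7]
width: 1.003
gripper_force: 0.0
```

Call:
{"fn": "step_arm", "kwargs": {"rows": [{"travel": [0, 0, 0], "turn": 0}, {"travel": [0, 0, 0], "turn": 0}, {"travel": [0, 0, 0], "turn": 0}, {"travel": [0, 0, 0], "turn": 0}, {"travel": [0, 0, 0], "turn": 0}, {"travel": [0, 0, 0], "turn": 0}, {"travel": [0, 0, 0], "turn": 0}, {"travel": [0, 0, 0], "turn": 0}, {"travel": [0, 0, 0], "turn": 0}, {"travel": [0, 0, 0], "turn": 0}, {"travel": [0, 0, 0], "turn": 0}, {"travel": [0, 0, 0], "turn": 0}], "gripper": 0}}

```text
time: 11.75
tcp_pos: [0.5677, -0.1365, 0.0416]
orientation: [0.0, 3.14, -0.001]
wrist_force: [-0.9, 0.4, 6.1]
width: 0.508
gripper_force: 30.5
```

Call:
{"fn": "step_arm", "kwargs": {"rows": [{"travel": [0, 0, -0.03], "turn": 0}, {"travel": [0, 0, -0.06], "turn": 0}, {"travel": [0, 0, -0.08], "turn": 0}, {"travel": [0, 0, -0.08], "turn": 0}, {"travel": [0, 0, -0.08], "turn": 0}, {"travel": [0, 0.03, -0.07], "turn": 0}, {"travel": [0.02, 0.06, 0], "turn": 0}, {"travel": [0.03, 0.1, 0], "turn": 0}, {"travel": [0.04, 0.13, 0], "turn": 0}, {"travel": [0.04, 0.13, 0], "turn": 0}, {"travel": [0.04, 0.13, 0], "turn": 0}, {"travel": [0.04, 0.13, 0], "turn": 0}, {"travel": [0.04, 0.13, 0], "turn": 0}, {"travel": [0.04, 0.13, 0], "turn": 0}, {"travel": [0.04, 0.13, 0], "turn": 0}, {"travel": [0.04, 0.13, 0], "turn": 0}, {"travel": [0.04, 0.1, 0], "turn": 0}, {"travel": [0.025, 0.07, 0], "turn": 0}, {"travel": [0, 0.037, 0], "turn": 0}, {"travel": [0, 0.02, 0], "turn": 0}]}}

```text
time: 13.42
tcp_pos: [0.457, 0.2291, 0.14]
orientation: [0.004, -3.14, 0.001]
wrist_force: [0.3, -0.3, 0.2]
width: 0.503
gripper_force: 30.7
```

Call:
{"fn": "step_arm", "kwargs": {"rows": [{"travel": [0, 0, 0], "turn": 0}, {"travel": [0, 0, 0], "turn": 0}]}}

```text
time: 13.58
tcp_pos: [0.4584, 0.2274, 0.1403]
orientation: [0.0, -3.141, 0.001]
wrist_force: [0.7, -0.1, -1.3]
width: 0.502
gripper_force: 30.7
```

Call:
{"fn": "step_arm", "kwargs": {"rows": [{"travel": [0, 0, 0.04], "turn": 0}, {"travel": [0, 0, 0.06], "turn": 0}, {"travel": [0, 0, 0.06], "turn": 0}, {"travel": [0, 0, 0.06], "turn": 0}, {"travel": [0, 0, 0.05], "turn": 0}, {"travel": [0, 0, 0.03], "turn": 0}, {"travel": [0, 0, 0.02], "turn": 0}, {"travel": [0, 0, 0.012], "turn": 0}, {"travel": [0, 0, 0.01], "turn": 0}, {"travel": [0, 0, 0.008], "turn": 0}, {"travel": [0, 0, 0.004], "turn": 0}, {"travel": [0, 0, 0.003], "turn": 0}, {"travel": [0, 0, 0.003], "turn": 0}, {"travel": [0, 0, 0], "turn": 0}, {"travel": [0, 0, 0], "turn": 0}]}}

```text
time: 14.83
tcp_pos: [0.4583, 0.228, 0.0508]
orientation: [-0.0, 3.141, 0.0]
wrist_force: [-0.7, 0.0, -0.9]
width: 0.505
gripper_force: 30.7
```

Call:
{"fn": "step_arm", "kwargs": {"rows": [{"travel": [0, 0, 0.003], "turn": 0}, {"travel": [0, 0, 0], "turn": 0}, {"travel": [0, 0, 0], "turn": 0}]}}

```text
time: 15.08
tcp_pos: [0.4584, 0.228, 0.0506]
orientation: [-0.0, 3.141, 0.0]
wrist_force: [-1.4, -0.4, 4.8]
width: 0.508
gripper_force: 31.3
```

Call:
{"fn": "step_arm", "kwargs": {"rows": [{"travel": [0, 0, 0], "turn": 0}, {"travel": [0, 0, 0], "turn": 0}, {"travel": [0, 0, 0], "turn": 0}, {"travel": [0, 0, 0], "turn": 0}, {"travel": [0, 0, 0], "turn": 0}, {"travel": [0, 0, 0], "turn": 0}, {"travel": [0, 0, 0], "turn": 0}, {"travel": [0, 0, 0], "turn": 0}, {"travel": [0, 0, -0.03], "turn": 0}, {"travel": [0, 0, -0.05], "turn": 0}, {"travel": [0, 0, -0.08], "turn": 0}, {"travel": [0, 0, -0.08], "turn": 0}, {"travel": [0, 0, -0.08], "turn": 0}, {"travel": [0, 0, -0.08], "turn": 0}, {"travel": [0, 0, 0], "turn": 0}, {"travel": [0, 0, 0], "turn": 0}], "gripper": 1}}

```text
time: 16.42
tcp_pos: [0.4591, 0.2283, 0.1514]
orientation: [-0.0, 3.138, 0.002]
wrist_force: [0.3, -1.3, 0.1]
width: 1.0
gripper_force: 0.0
```

Run:
```python
from m import *
t=eyes.get_image('top');s=eyes.get_image('side');print(sensors.read_state()['tcp_pos'])
cv2.imwrite('pics/t3.png',cv2.resize(t[140:335,100:390],None,fx=2.75,fy=2.75,interpolation=cv2.INTER_CUBIC))
x,A,_=blob(t,'yellow',305,271,14);print('Y',A,at('top',*x,.046))
x,A,_=blob(s,'yellow',251,232,15);print('Y',A,at('side',*x,.046))
```

```text
[0.45765797 0.22765752 0.14952045]
Y 179 [ 0.45544794 -0.12701624  0.046     ]
Y 115 [ 0.4569883  -0.12775622  0.046     ]
```

View pics/t3.png

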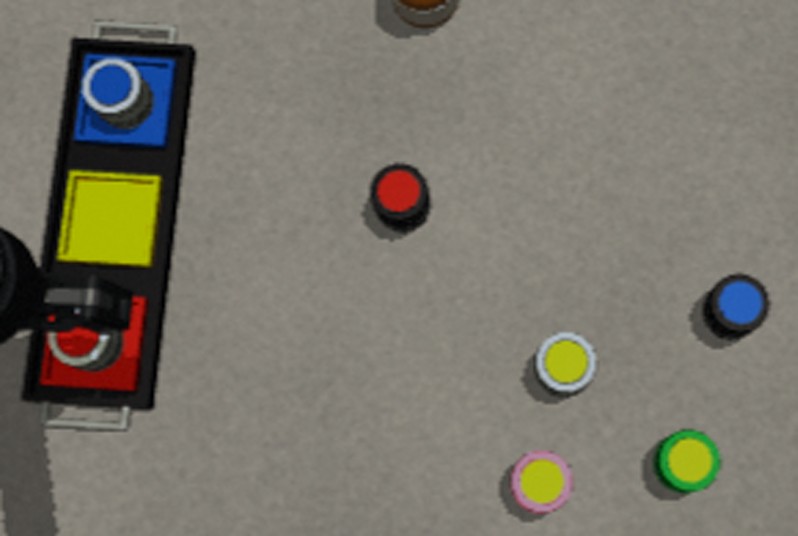

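Blue (112,86) and red (85,340) stand upright in their bays, and the yellow cell (566,362) has not moved. Now yellow.

Call:
{"fn": "step_arm", "kwargs": {"rows": [{"travel": [0.004, -0.06, 0], "turn": 0}, {"travel": [0.004, -0.12, 0], "turn": 0}, {"travel": [0, -0.14, 0], "turn": 0}, {"travel": [0, -0.14, 0], "turn": 0}, {"travel": [0, -0.14, 0], "turn": 0}, {"travel": [0, -0.14, 0], "turn": 0}, {"travel": [0, -0.14, 0], "turn": 0}, {"travel": [0, -0.14, 0], "turn": 0}, {"travel": [0, -0.14, 0], "turn": 0}, {"travel": [0, -0.14, 0], "turn": 0}, {"travel": [0, -0.08, 0], "turn": 0}, {"travel": [0, -0.04, 0], "turn": 0}, {"travel": [0, 0, 0], "turn": 0}, {"travel": [0, 0, 0], "turn": 0}, {"travel": [0, 0, 0], "turn": 0}]}}

```text
time: 17.77
tcp_pos: [0.4556, -0.1257, 0.1492]
orientation: [0.001, -3.14, -0.002]
wrist_force: [0.4, 0.9, 0.4]
width: 1.001
gripper_force: 0.0
```

Call:
{"fn": "step_arm", "kwargs": {"rows": [{"travel": [0, -0.004, 0.05], "turn": 0}, {"travel": [0, 0, 0.08], "turn": 0}, {"travel": [0, 0, 0.08], "turn": 0}, {"travel": [0, 0, 0.08], "turn": 0}, {"travel": [0, 0, 0.07], "turn": 0}, {"travel": [0, 0, 0.05], "turn": 0}, {"travel": [0, 0, 0.022], "turn": 0}, {"travel": [0, 0, 0], "turn": 0}, {"travel": [0, 0, 0], "turn": 0}]}}

```text
time: 18.52
tcp_pos: [0.4563, -0.1272, 0.0419]
orientation: [0.003, -3.141, -0.0]
wrist_force: [-0.1, -0.9, 0.2]
width: 1.001
gripper_force: 0.0
```

Call:
{"fn": "step_arm", "kwargs": {"rows": [{"travel": [0, 0, 0], "turn": 0}, {"travel": [0, 0, 0], "turn": 0}, {"travel": [0, 0, 0], "turn": 0}, {"travel": [0, 0, 0], "turn": 0}, {"travel": [0, 0, 0], "turn": 0}, {"travel": [0, 0, 0], "turn": 0}, {"travel": [0, 0, 0], "turn": 0}, {"travel": [0, 0, 0], "turn": 0}, {"travel": [0, 0, 0], "turn": 0}, {"travel": [0, 0, 0], "turn": 0}, {"travel": [0, 0, 0], "turn": 0}, {"travel": [0, 0, 0], "turn": 0}], "gripper": 0}}

```text
time: 19.52
tcp_pos: [0.4567, -0.1283, 0.0427]
orientation: [0.0, 3.14, -0.001]
wrist_force: [-1.1, 0.7, 5.4]
width: 0.507
gripper_force: 30.0
```

Call:
{"fn": "step_arm", "kwargs": {"rows": [{"travel": [0, 0, -0.03], "turn": 0}, {"travel": [0, 0, -0.06], "turn": 0}, {"travel": [0, 0, -0.08], "turn": 0}, {"travel": [0, 0, -0.08], "turn": 0}, {"travel": [0, 0, -0.08], "turn": 0}, {"travel": [0, 0.03, -0.07], "turn": 0}, {"travel": [-0.02, 0.06, 0], "turn": 0}, {"travel": [-0.03, 0.1, 0], "turn": 0}, {"travel": [-0.04, 0.13, 0], "turn": 0}, {"travel": [-0.04, 0.13, 0], "turn": 0}, {"travel": [-0.04, 0.13, 0], "turn": 0}, {"travel": [-0.04, 0.13, 0], "turn": 0}, {"travel": [-0.04, 0.13, 0], "turn": 0}, {"travel": [-0.04, 0.13, 0], "turn": 0}, {"travel": [-0.04, 0.13, 0], "turn": 0}, {"travel": [-0.03, 0.13, 0], "turn": 0}, {"travel": [-0.02, 0.09, 0], "turn": 0}, {"travel": [-0.01, 0.05, 0], "turn": 0}, {"travel": [0, 0.024, 0], "turn": 0}, {"travel": [0, 0.02, 0], "turn": 0}]}}

```text
time: 21.18
tcp_pos: [0.5532, 0.2253, 0.1418]
orientation: [0.001, -3.141, 0.001]
wrist_force: [-0.0, -0.3, -0.9]
width: 0.506
gripper_force: 30.8
```

Call:
{"fn": "step_arm", "kwargs": {"rows": [{"travel": [0, 0, 0], "turn": 0}, {"travel": [0, 0, 0], "turn": 0}]}}

```text
time: 21.35
tcp_pos: [0.5531, 0.2242, 0.1418]
orientation: [-0.001, -3.141, 0.001]
wrist_force: [-0.6, -0.2, -0.4]
width: 0.507
gripper_force: 30.8
```

Call:
{"fn": "step_arm", "kwargs": {"rows": [{"travel": [0, 0.003, 0.04], "turn": 0}, {"travel": [0, 0, 0.06], "turn": 0}, {"travel": [0, 0, 0.06], "turn": 0}, {"travel": [0, 0, 0.06], "turn": 0}, {"travel": [0, 0, 0.05], "turn": 0}, {"travel": [0, 0, 0.03], "turn": 0}, {"travel": [0, 0, 0.02], "turn": 0}, {"travel": [0, 0, 0.012], "turn": 0}, {"travel": [0, 0, 0.01], "turn": 0}, {"travel": [0, 0, 0.008], "turn": 0}, {"travel": [0, 0, 0.004], "turn": 0}, {"travel": [0, 0, 0.003], "turn": 0}, {"travel": [0, 0, 0.003], "turn": 0}, {"travel": [0, 0, 0.003], "turn": 0}, {"travel": [0, 0, 0], "turn": 0}, {"travel": [0, 0, 0], "turn": 0}]}}

```text
time: 22.68
tcp_pos: [0.554, 0.2263, 0.0518]
orientation: [-0.0, 3.141, 0.0]
wrist_force: [-0.6, -0.5, 4.2]
width: 0.506
gripper_force: 31.1
```

Contact. I release, lift straight up and back the arm away towards the base-left side.

Call:
{"fn": "step_arm", "kwargs": {"rows": [{"travel": [0, 0, 0], "turn": 0}, {"travel": [0, 0, 0], "turn": 0}, {"travel": [0, 0, 0], "turn": 0}, {"travel": [0, 0, 0], "turn": 0}, {"travel": [0, 0, 0], "turn": 0}, {"travel": [0, 0, 0], "turn": 0}, {"travel": [0, 0, 0], "turn": 0}, {"travel": [0, 0, 0], "turn": 0}, {"travel": [0, 0, -0.03], "turn": 0}, {"travel": [0, 0, -0.05], "turn": 0}, {"travel": [0, 0, -0.08], "turn": 0}, {"travel": [0, 0, -0.1], "turn": 0}, {"travel": [0, 0, -0.12], "turn": 0}, {"travel": [0, 0, -0.12], "turn": 0}, {"travel": [0, 0, -0.12], "turn": 0}, {"travel": [0.05, 0.12, 0], "turn": 0}, {"travel": [0.05, 0.14, 0], "turn": 0}, {"travel": [0.05, 0.14, 0], "turn": 0}, {"travel": [0.05, 0.14, 0], "turn": 0}, {"travel": [0.05, 0.14, 0], "turn": 0}], "gripper": 1}}

```text
time: 24.35
tcp_pos: [0.4905, 0.3974, 0.207]
orientation: [0.001, 3.141, 0.001]
wrist_force: [0.2, 0.5, -1.2]
width: 1.002
gripper_force: 0.0
```

Call:
{"fn": "step_arm", "kwargs": {"rows": [{"travel": [0.05, 0.14, 0], "turn": 0}, {"travel": [0.05, 0.14, 0], "turn": 0}, {"travel": [0.05, 0.14, 0], "turn": 0}, {"travel": [0.05, 0.1, 0], "turn": 0}, {"travel": [0, 0, 0], "turn": 0}, {"travel": [0, 0, 0], "turn": 0}, {"travel": [0, 0, 0], "turn": 0}, {"travel": [0, 0, 0], "turn": 0}]}}

```text
time: 25.02
tcp_pos: [0.4416, 0.5249, 0.2062]
orientation: [0.001, 3.142, -0.001]
wrist_force: [-0.1, -0.5, -0.4]
width: 1.001
gripper_force: 0.0
```

Run:
```python
from m import *
t=eyes.get_image('top');s=eyes.get_image('side');print(sensors.read_state()['tcp_pos'])
a=cv2.resize(t[140:300,90:290],None,fx=2,fy=2,interpolation=cv2.INTER_CUBIC);b=cv2.resize(s[100:260,140:340],None,fx=2,fy=2,interpolation=cv2.INTER_CUBIC)
cv2.imwrite('pics/end.png',np.hstack([a,b]))
# rim centres: circles of the bright aluminium ring at z=.055
g=((t.min(2)>130)*255).astype(np.uint8)
for nm,c in {'blue':(.649,.224),'yellow':(.5539,.2256),'red':(.4589,.2277)}.items():
    u,v=proj('top',[*c,.055]);w=np.zeros_like(g);cv2.circle(w,(int(u),int(v)),17,255,-1)
    p=cv2.findNonZero(g&w);(x,y),r=cv2.minEnclosingCircle(p);print(nm,len(p),r,(at('top',x,y,.055)[:2]-c).round(4))
for nm,c,a in [('kR','red',(245,211)),('kB','blue',(368,250))]:
    x,A,_=blob(t,c,*a,14);print(nm,A,at('top',*x,.046)[:2].round(4))
```

```text
[0.44194989 0.52473374 0.20624352]
blue 101 10.154231071472168 [-0.0004  0.0004]
yellow 130 10.426526069641113 [-0.0018  0.    ]
red 131 10.815930366516113 [-0.0011  0.0003]
kR 192 [0.5777 0.0029]
kB 186 [ 0.5045 -0.2537]
```

View pics/end.png

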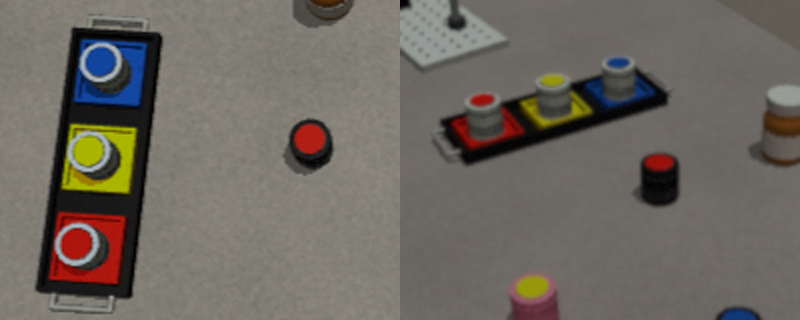

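All three cells stand upright in their own bays: blue (101,62), yellow (92,155) and red (77,245). Each is within 2 mm of its bay centre, and the black cells have not moved.

```bash
python3 -c "
from bench import bot;print(bot.sign_off())"
```

```text
the job is handed in; nothing more can be done
None
```

The job is handed in: all three aluminium cells stand upright in the bays of their own colour, within about 2 mm of centre by the final top picture; the black cells did not move, the arm never went near the jar or screwdriver, and the arm finished at about 25 s of the 83 s allowed.

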